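# Shoe held up in the inspection lamp

## Robot

A 6-joint arm with a two-finger parallel gripper is mounted at the origin on the work surface. World frame = base frame: x ahead of the robot, y to its left, z up, the work surface at z = 0. Lengths are in m, angles in degrees, forces in N, time in s.
With the tool pointing down it reaches from about 0.325 to 0.875 m from the base axis. Payload 4.4 kg.
Tool frame: the origin (TCP) lies on the centre line of the jaws, within the pads' length; the fingertips stand 22 mm ahead of it and the grasp point (between the pads) lies 3 mm ahead of it; z points along the fingers, y is the direction in which the jaws open and shut (so a half turn about z gives the same grasp; the last joint's range is limited). The gripper opens to 85 mm and grips with 20 to 120 N. Pads are 22 mm wide; open, the fingers measure 114 mm over their backs; the gripper's body (76 mm by 85 mm) begins 54 mm behind the grasp point. The pads swing forward as they close: fully open they stand 13 mm farther back than shut.
Start: joints at [-78.868, 11.837, 88.321, -0, 79.842, -8.623], TCP at [0.194, -0.541, 0.253] pointing down, gripper open.
Joint ranges: [-156.59, 156.59], [-49.26, 127.26], [12.9, 141.05], [-63.56, 243.56], [4.71, 150.69], [-161.64, 161.64]. Speed limits (degrees/s): [159.86, 159.86, 180, 180, 180, 180].

## Interface

Orientations are given as [roll, pitch, yaw] about the fixed x, y, z axes, in that order (R = Rz(yaw) Ry(pitch) Rx(roll)).
In Python, from plant import readout, eyes, arm gives the robot as it stands.
- The arm moves only by the shell command python3 -m pendant 'ROWS' [FORCE]. ROWS is a JSON object of lists of equal length, an entry for each row: "hand": the closure, from 0 (fully open) to 1 (shut); "slide": the shift along the tool's x, y, z in cm, a list of three; "dr": the turn, a rotation vector about the tool's x, y, z in degrees, a list of three. In form: {"hand": [hand, ...], "slide": [[x, y, z], ...], "dr": [[ax, ay, az], ...]}. A call has 1 to 20 rows; each row is the pose to reach, as a shift and turn from the pose commanded when the call began, along the tool's axes at that moment; what a row does not reach only later rows make up. A row lasts 1/8 s, in which the tool goes at most 62.5 mm and 10.7 degrees, less where a joint would pass 70% of its speed; a pose out of reach is approached as far as the arm can. A call with a gripper value outside its range is refused whole. The fingers move at their own pace and stop on an object; FORCE is the grip in N (left out, the last holds). Time passes only in rows, so rows that repeat a pose let the fingers close. It gives the time, the measured TCP pose, the force and the opening at its end, in the units of the state.
- readout.get_state(): the state, without advancing time (a new reading comes with each control period).
- eyes.read_camera(name): name is "scene" or "top" or "wrist"; returns a dict with "color" (384x512x3 uint8, blue, green, red), "depth" (384x512 float32, m along the optical axis (not along the pixel's ray), 0 where there is no reading), "K" (3x3 intrinsics, pixels), "R" (3x3) and "t" (3): a world point X has camera coordinates R X + t; the wrist camera has in their place "hand_eye" (4x4, takes a point from camera to tool coordinates, whose origin is the TCP and whose axes are the flange's). Camera axes: x right, y down, z forward; pixel columns grow to the right and rows downward; lengths in m; the calibration is good to about 2 mm. A picture is of the moment at which its call begins: read the wrist's pose just before it.
- arm.finish_job(): hands the job in, once; it reports no verdict.
The state is a dict: "t": time; "q": joint angles; "joint_vel": joint speeds; "joint_efforts": joint torques, N m; "tool_pos": TCP position; "ee_rot": TCP orientation; "wrist_force": force on the tool from outside, world axes, zero at the start; "torque": the same for the moment, N m; "finger_gap": finger opening in m.
Only numpy, scipy, OpenCV 4.12 (cv2) and the standard library are available. Lean on these libraries where they do the work, as an engineer would, in place of code of your own. Each camera call takes 0.05 s, during which the arm holds its last target. There are 200 camera calls.

## Task

Swing the bench lamp round on its post until it points straight at the shoe on the stand. Then take the shoe by the wooden last that sticks out of it, lift it straight up off the stand to the lamp's height and finish still holding it there in the light, level and steady. Do not tip or drop the shoe, leave the lamp pointing at it, and leave the other things on the bench alone.

Things in the scene. Friction and masses are not known exactly. Their poses are not given: they have to be found in the camera images.
- lamp (a joint): turn of the bench lamp about its upright post, rad, -0.7 to 1.7, clockwise from above is positive (the value at which it points at the shoe differs each time; work it out from lamp_hinge, lamp_face and stand_top). The hinge is stiff: it takes about 0.5 N m (3 to 4 N at the knob) and stays where it is left. The lamp is a level aluminium rod with a cone-shaped aluminium head, 68 mm across its wide white front, 185 mm from post axis to front, at a fixed height
- lamp_hinge (a point): point on the vertical axis of the lamp's post, at the height of the lamp's beam (200 mm above the bench). The frame turns with the lamp: its -y axis runs along the rod to the head, the way the lamp shines
- lamp_face (a point): centre of the lamp's round white front, 185 mm from the hinge axis and 200 mm above the bench; the lamp shines level, straight away from the hinge, along this frame's -y axis
- lamp_knob (a point): grip point on the upright round black knob that stands on top of the lamp's head to turn it by: 22 mm diameter, free from 233 to 285 mm above the bench; the point lies on the knob's axis at 262 mm, 150 mm from the hinge axis. Being round, it can turn between the fingers that hold it
- lamp_base: the lamp's fixed foot, a dark disc of 124 mm diameter and 22 mm height with a 22 mm post, on the robot's left; origin on the bench at the post's axis
- stand: the fixed shoe stand: a 100 mm disc foot, a short post and a black rubber-covered top 130 x 60 mm, 70 mm above the bench; origin on the bench under its middle, long side of the top along its x axis
- stand_top (a point): middle of the stand's top face, 70 mm above the bench; the lamp points at the shoe when its beam line passes over this point
- shoe: the dark shoe on the stand, flat soled (no heel yet), with a tan welt, a wooden last inside it; origin on the underside of its sole, below the middle of the last's top; x towards the toe, z up. 291 mm long (124 mm back to the heel, 167 mm forward to the toe), 102 mm wide, 78 mm high and 120 mm with the last. Loose, about 0.6 kg
- shoe_mid (a point): the shoe's middle, half-way up (60 mm above its underside, 60 mm below the last's top); the shoe's balance point lies within 10 mm of the upright line through it; axes as the shoe's
- shoe_comb (a point): grip point on the block of pale wood, the last's top, that sticks out of the shoe's mouth: 75 mm long along the shoe, 34 mm wide across it, its top 17 mm above this point and about 25 mm of free side below this point before the leather; axes as the shoe's
- mate: a second dark shoe without a last in it, 291 mm long, 102 mm wide, 78 mm high, standing on the bench to the robot's right; origin under its sole
- cleaner: white bottle, 60 mm diameter, 170 mm high, black cap; origin at its underside
- glue_jar: amber jar, 72 mm diameter, 85 mm high; origin at its underside
- brush: wooden brush lying on the bench; origin at its underside
- hammer: hammer lying on the bench; origin at its underside
- tin: flat metal tin, 76 mm diameter, 28 mm high; origin at its underside

How it is judged:
By the outcome, as a careful person would: the job done as asked, in the order asked, and still so for the second after the job is handed in, while the arm keeps its last pose, push and grip.
It also fails if it takes over 42 s, if anything falls off the work surface, if the arm or the gripper's body presses on something with over 40 N, if the wrist force passes 120 N, or if a joint passes its speed limit or range.

## Working session

There is one attempt and no reset: what is moved stays moved. The work goes in short steps, Python scripts to look and compute and a shell command to move; the robot and the scene stay as the last step left them, time stands still between calls to the robot, and variables do not carry over. Pictures are saved under pics/ and viewed, about 8 in all and at most 12, crops included, and the job is handed in when it is done.

```bash
ls; mkdir -p pics; cat > h.py <<'E'
import numpy as np,cv2
from plant import readout,eyes
from scipy.spatial.transform import Rotation as Ro
def cam(n):
    s=readout.get_state(); c=eyes.read_camera(n)
    if n=="wrist":
        T=np.eye(4);T[:3,:3]=Ro.from_euler('xyz',s['ee_rot'],degrees=True).as_matrix();T[:3,3]=s['tool_pos']
        W=T@c['hand_eye']
    else:
        W=np.eye(4);W[:3,:3]=np.array(c['R']).T;W[:3,3]=-np.array(c['R']).T@np.array(c['t'])
    d=c['depth'];v,u=np.mgrid[:d.shape[0],:d.shape[1]];K=np.array(c['K'])
    P=np.stack([(u-K[0,2])/K[0,0]*d,(v-K[1,2])/K[1,1]*d,d],-1)@W[:3,:3].T+W[:3,3]
    P[d==0]=np.nan
    return c['color'],P,W,K
E
python3 - <<'E'
from h import *
print(readout.get_state())
for n in("top","scene"):
    c,P,W,K=cam(n);cv2.imwrite(f'pics/{n}0.png',c);np.save(f'{n}0.npy',P);print(n,W[:3,3],W[:3,2])
E
```

```text
pics
{'t': 0.0, 'q': array([-7.88670388e+01,  1.18871415e+01,  8.84057978e+01, -2.70747216e-03,
        7.98439164e+01, -8.62315453e+00]), 'joint_vel': array([-0.05879551,  0.08234353, -0.0338476 ,  0.07184895, -0.0265272 ,
       -0.02498528]), 'joint_efforts': array([ 5.80903925e-04, -3.83035684e+01, -2.91596478e+01, -1.10855635e-04,
        1.06127624e-02, -6.15474988e-06]), 'tool_pos': array([ 0.19419253, -0.54044104,  0.25208881]), 'ee_rot': array([-1.79864292e+02, -1.78856473e-02,  1.97565751e+01]), 'wrist_force': array([ 0.69153309, -0.19541305, -0.31583959]), 'torque': array([-0.00802896,  0.0436407 , -0.01550517]), 'finger_gap': 0.08538747981776211}
top [ 0.35918287 -0.00913708  1.59187627] [ 0.1623851  -0.00751264 -0.98669886]
scene [1.25977096 1.01096302 0.9189633 ] [-0.48767471 -0.71131739 -0.50616296]
```

View pics/top0.png

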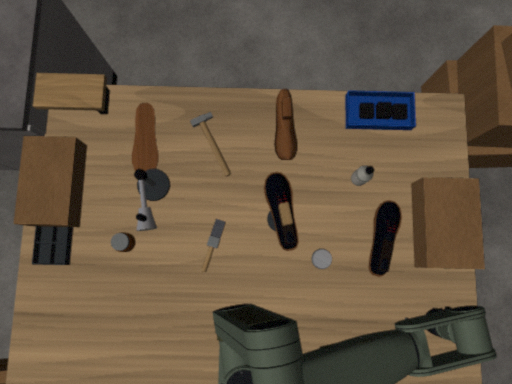

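View pics/scene0.png

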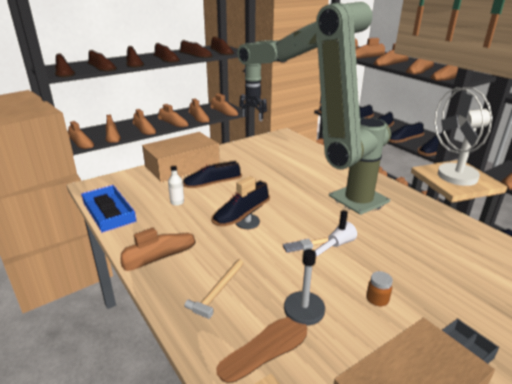

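```bash
python3 - <<'E'
from h import *
c=cv2.imread('pics/top0.png');P=np.load('top0.npy')
crop=c[150:265,100:320];cv2.imwrite('pics/crop0.png',cv2.resize(crop,None,fx=3.6,fy=3.6,interpolation=cv2.INTER_CUBIC))
def rep(n,u0,u1,v0,v1,z0,z1):
    Q=P[v0:v1,u0:u1].reshape(-1,3);C=c[v0:v1,u0:u1].reshape(-1,3)
    m=(Q[:,2]>z0)&(Q[:,2]<z1);Q=Q[m];C=C[m]
    if len(Q)<3: print(n,len(Q));return
    r=cv2.minAreaRect(Q[:,:2].astype(np.float32))
    print(n,len(Q),'mean',Q.mean(0).round(4),'rect',np.round(r[0],4),np.round(r[1],4),round(r[2],1),'z',np.percentile(Q[:,2],[5,50,95]).round(3))
rep('lamp all',120,175,150,250,.15,.4)
rep('rod',120,175,150,250,.19,.225)
rep('knob',120,175,150,250,.26,.4)
rep('base',120,175,150,250,.012,.04)
rep('shoe',255,310,160,255,.08,.25)
rep('shoetop',255,310,160,255,.165,.25)
rep('comb',255,310,160,255,.178,.2)
rep('foot',255,310,160,255,.006,.04)
S=np.load('scene0.npy').reshape(-1,3)
def rs(n,b):
    m=np.all([(S[:,i]>b[i][0])&(S[:,i]<b[i][1]) for i in range(3)],0);Q=S[m]
    if len(Q)<3: print(n,len(Q));return
    r=cv2.minAreaRect(Q[:,:2].astype(np.float32))
    print('S',n,len(Q),Q.mean(0).round(4),np.round(r[0],4),np.round(r[1],4),round(r[2],1))
rs('foot',((.4,.75),(-.2,.1),(.006,.06)))
rs('comb',((.4,.75),(-.25,.1),(.176,.23)))
rs('base',((.4,.75),(.2,.55),(.01,.04)))
rs('lamp',((.3,.75),(.2,.55),(.18,.225)))
rs('knob',((.3,.75),(.2,.55),(.24,.4)))
E
```

```text
lamp all 668 mean [0.5246 0.3433 0.2207] rect [0.5448 0.3467] [0.2038 0.0638] 7.2 z [0.199 0.218 0.283]
rod 477 mean [0.5438 0.3461 0.2128] rect [0.5448 0.345 ] [0.2041 0.0636] 6.2 z [0.2   0.214 0.223]
knob 51 mean [0.4792 0.3376 0.2818] rect [0.4799 0.3389] [0.0205 0.02  ] 7.2 z [0.262 0.284 0.29 ]
base 732 mean [0.6269 0.362  0.0215] rect [0.5728 0.3751] [0.3775 0.1459] 2.3 z [0.013 0.022 0.028]
shoe 1598 mean [ 0.5312 -0.1158  0.128 ] rect [ 0.5351 -0.1254] [0.2874 0.0975] 17.0 z [0.083 0.123 0.191]
shoetop 241 mean [ 0.51   -0.1239  0.1888] rect [ 0.5106 -0.125 ] [0.0739 0.0348] 12.1 z [0.176 0.19  0.195]
comb 227 mean [ 0.5107 -0.1244  0.19  ] rect [ 0.5107 -0.1249] [0.0736 0.0348] 12.1 z [0.184 0.19  0.195]
foot 309 mean [ 0.5349 -0.1149  0.0093] rect [ 0.5563 -0.1244] [0.3591 0.205 ] 0.2 z [0.006 0.008 0.017]
S foot 424 [ 0.554  -0.063   0.0144] [ 0.5776 -0.0442] [0.3433 0.2869] 0.0
S comb 143 [ 0.5149 -0.1177  0.1882] [ 0.5107 -0.1203] [0.0744 0.0374] 9.3
S base 1433 [0.6238 0.3925 0.0209] [0.5727 0.3936] [0.1669 0.3566] 84.0
S lamp 710 [0.547  0.3611 0.2097] [0.5439 0.3485] [0.2054 0.0594] 5.3
S knob 126 [0.4831 0.3443 0.2677] [0.4804 0.342 ] [0.0232 0.0214] 84.7
```

View pics/crop0.png

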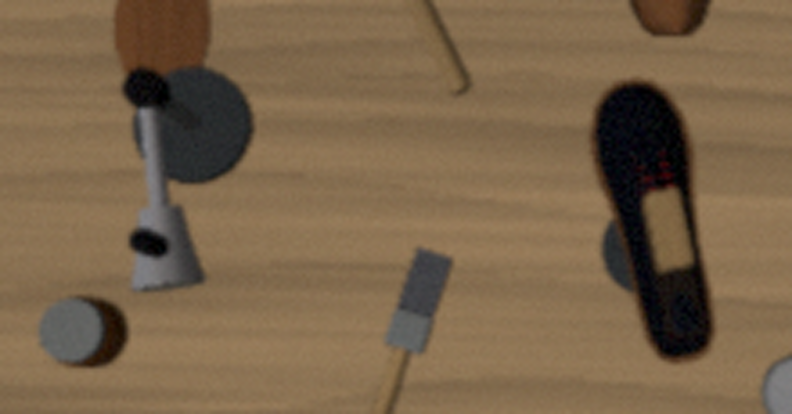

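```bash
python3 - <<'E'
from h import *
from scipy.optimize import least_squares
def circ(n,img,P,b,R,thr,off):
    C=cv2.imread(img).astype(int);Q=np.load(P)
    m=np.all([(Q[...,i]>b[i][0])&(Q[...,i]<b[i][1]) for i in range(3)],0)&(C.max(-1)<thr)
    m=m.astype(np.uint8);k,l,st,ce=cv2.connectedComponentsWithStats(m)
    j=1+np.argmax(st[1:,4]);m=(l==j)
    X=Q[m]
    # coverage fit: circle edge -> use hull points robustly
    h=cv2.convexHull(X[:,:2].astype(np.float32))[:,0]
    f=least_squares(lambda p:np.hypot(*(h-p).T)-R,X[:,:2].mean(0),loss='soft_l1',f_scale=.002)
    r=np.hypot(*(h-f.x).T)-R
    print(n,m.sum(),st[j],f.x.round(4),'z',np.median(X[:,2]).round(4),'res mm',(r*1e3).round(1)[:30])
for img,P in(('pics/top0.png','top0.npy'),('pics/scene0.png','scene0.npy')):
    circ('base',img,P,((.5,.8),(.2,.5),(.012,.032)),.062,95,0)
    circ('foot',img,P,((.35,.75),(-.25,.05),(.004,.03)),.05,95,0)
    Q=np.load(P).reshape(-1,3);Cc=cv2.imread(img).reshape(-1,3).astype(int)
    m=(abs(Q[:,0]-.53)<.25)&(abs(Q[:,1]+.12)<.12)&(Q[:,2]>.055)&(Q[:,2]<.076)
    print('standtop-z pts',m.sum(),Q[m].min(0) if m.any() else '',Q[m].max(0) if m.any() else '')
    # post/hinge cap
    m=(abs(Q[:,0]-.63)<.05)&(abs(Q[:,1]-.35)<.06)&(Q[:,2]>.16)&(Cc.max(1)<70)
    print('cap',m.sum(),Q[m].mean(0),Q[m].min(0),Q[m].max(0))
    X=Q[(Q[:,0]>.43)&(Q[:,0]<.62)&(abs(Q[:,1]-.35)<.07)&(Q[:,2]>.185)&(Q[:,2]<.24)]
    bins=np.arange(.43,.63,.02)
    for a in bins:
        y=X[(X[:,0]>=a)&(X[:,0]<a+.02),1]
        if len(y):print(round(a+.01,3),len(y),y.min().round(4),y.max().round(4),((y.min()+y.max())/2).round(4))
E
```

```text
base 587 [145 168  25  33 587] [0.6269 0.365 ] z 0.0222 res mm [  0.2  -1.1  -1.7  -0.2 -30.3 -29.4  -9.6  -1.   -1.1  -0.9  -1.1  -0.5
   0.5  -0.5  -0.2   0.3  -1.   -1.1  -0.9  -0.7  -1.1  -1.3  -1.4  -0.9
  -0.6]
foot 93 [267 211   9  20  93] [ 0.5094 -0.1205] z 0.0128 res mm [ -1.1   0.3   0.9   2.3   2.3   1.8   1.6   1.3   0.2  -0.1 -10.  -20.
 -20.3  -8.1]
standtop-z pts 53 [ 0.39014582 -0.17475896  0.06637436] [ 0.67710211 -0.05283725  0.07599343]
cap 138 [0.62257393 0.36129944 0.2136219 ] [0.58103739 0.34603472 0.160571  ] [0.64303093 0.38449821 0.22828978]
0.44 48 0.3079 0.3658 0.3369
0.46 120 0.303 0.3659 0.3345
0.48 52 0.3087 0.361 0.3348
0.5 71 0.3175 0.3615 0.3395
0.52 41 0.3249 0.3605 0.3427
0.54 38 0.3401 0.3586 0.3494
0.56 30 0.3429 0.363 0.353
0.58 35 0.3476 0.3636 0.3556
0.6 37 0.3522 0.3696 0.3609
0.62 37 0.3478 0.3806 0.3642
base 848 [284 292  40  32 848] [0.6285 0.3681] z 0.0231 res mm [-0.3 -1.7 -3.3 -1.7 -1.8 -1.6 -1.  -0.5 -1.9 -1.9 -3.4 -4.4 -5.3 -5.5
 -5.2 -4.9 -5.4 -5.8 -4.5 -4.9 -6.3 -6.4 -5.7 -1.4 -1.5 -1.7]
foot 144 [237 216  22  12 144] [ 0.5086 -0.1169] z 0.0136 res mm [ -0.8   2.5  -0.   -0.1  -1.   -1.   -0.7   1.1  -3.   -4.9  -6.4 -15.8
 -34.4 -31.2  -4.8  -3.5]
standtop-z pts 82 [ 0.40300613 -0.11438988  0.06150734] [ 0.67281341 -0.05062636  0.07572179]
cap 165 [0.63407114 0.37423695 0.21042814] [0.61466059 0.35209991 0.18530065] [0.64523723 0.38618998 0.22407611]
0.44 49 0.3294 0.3689 0.3492
0.46 95 0.3111 0.3677 0.3394
0.48 116 0.3185 0.3668 0.3427
0.5 89 0.3294 0.3669 0.3482
0.52 98 0.3285 0.3684 0.3484
0.54 34 0.3445 0.3615 0.353
0.56 35 0.3481 0.3648 0.3565
0.58 35 0.3493 0.3683 0.3588
0.6 21 0.356 0.3703 0.3632
0.62 30 0.3482 0.384 0.3661
```

```bash
cat >> h.py <<'E'
def slides(pts,yaws=None):
    s=readout.get_state();R=Ro.from_euler('xyz',s['ee_rot'],degrees=True).as_matrix()
    print('pose',s['tool_pos'].round(4),np.round(s['ee_rot'],2),'F',s['wrist_force'].round(1),'gap',round(s['finger_gap'],4),'t',round(s['t'],2))
    for i,p in enumerate(pts):
        d=R.T@(np.array(p)-s['tool_pos'])*100; rv=''
        if yaws is not None:
            rv=Ro.from_matrix(R.T@Ro.from_euler('xyz',[180,0,yaws[i]],degrees=True).as_matrix()).as_rotvec(degrees=True).round(2)
        print(np.round(p,4),d.round(2),rv)
E
python3 - <<'E'
from h import *
slides([(.40,-.2,.36),(.48,.341,.36)],[15,10.2])
E
```

```text
pose [ 0.1942 -0.5405  0.2522] [-1.7988e+02 -2.0000e-02  1.9760e+01] F [ 0.7  0.6 -1.1] gap 0.0856 t 0.1
[ 0.4  -0.2   0.36] [ 30.88 -25.11 -10.72] [-0.12 -0.01  4.76]
[0.48  0.341 0.36 ] [ 56.7  -73.33 -10.61] [-0.12 -0.01  9.56]
```

```bash
python3 -m pendant '{"hand":[0,0,0,0,0,0,0,0,0,0,0,0,0,0,0,0,0,0,0,0],"slide":[[0,0,-6],[5,-4,-10.7],[10,-8,-10.7],[15,-12,-10.7],[20,-16,-10.7],[26,-21,-10.7],[31,-25,-10.7],[34,-30,-10.7],[37,-35,-10.7],[40,-41,-10.7],[43,-46,-10.7],[46,-52,-10.7],[49,-57,-10.7],[52,-63,-10.7],[54,-68,-10.7],[56.7,-73.3,-10.7],[56.7,-73.3,-10.7],[56.7,-73.3,-10.7],[56.7,-73.3,-10.7],[56.7,-73.3,-10.7]],"dr":[[0,0,0],[0,0,0],[0,0,0],[0,0,0],[0,0,0],[0,0,2],[0,0,4],[0,0,5],[0,0,6],[0,0,7],[0,0,8],[0,0,9],[0,0,9.5],[0,0,9.5],[0,0,9.5],[0,0,9.5],[0,0,9.5],[0,0,9.5],[0,0,9.5],[0,0,9.5]]}'
python3 - <<'E'
from h import *
c,P,W,K=cam('wrist');cv2.imwrite('pics/w1.png',c);np.save('w1.npy',P)
Q=P.reshape(-1,3)
slides([])
for z0,z1 in((.25,.275),(.275,.3),(.195,.232),(.1,.23)):
    m=(Q[:,2]>z0)&(Q[:,2]<z1)&(Q[:,1]>.28);X=Q[m]
    if len(X)>5:
        r=cv2.minAreaRect(X[:,:2].astype(np.float32));print(z0,len(X),X.mean(0).round(4),np.round(r[0],4),np.round(r[1],4),r[2])
E
```

```text
t: 2.6
tool_pos: [0.4805, 0.3388, 0.3606]
ee_rot: [180.0, -0.0, 10.1]
wrist_force: [0.1, 0.3, 0.3]
finger_gap: 0.0852
pose [0.4805 0.3389 0.3606] [ 1.7999e+02 -2.0000e-02  1.0140e+01] F [-0.2 -0.2  0.9] gap 0.0851 t 2.65
0.25 267 [0.488  0.3424 0.2632] [0.4853 0.342 ] [0.0111 0.0218] 8.590644836425781
0.275 734 [0.4815 0.3415 0.2841] [0.48   0.3412] [0.0211 0.0212] 54.963294982910156
0.195 6691 [0.5379 0.3513 0.2145] [0.5371 0.3515] [0.1852 0.0663] 10.203108787536621
0.1 9700 [0.5367 0.4422 0.1813] [0.5264 0.4876] [0.1882 0.3577] 4.299321174621582
```

View pics/w1.png

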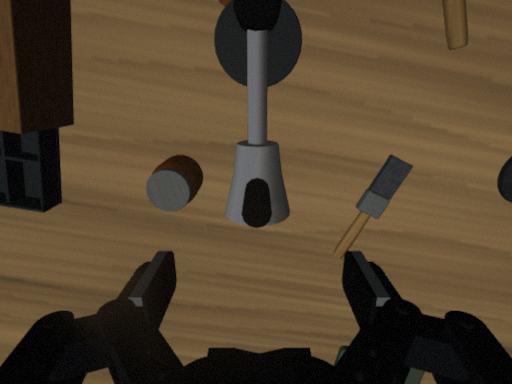

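```bash
python3 -m pendant '{"hand":[0,0,0,0,1,1,1,1,1,1,1,1,1],"slide":[[0,-0.2,5],[0,-0.2,9.4],[0,-0.2,9.4],[0,-0.2,9.4],[0,-0.2,9.4],[0,-0.2,9.4],[0,-0.2,9.4],[0,-0.2,9.4],[0,-0.2,9.4],[0,-0.2,9.4],[0,-0.2,9.4],[0,-0.2,9.4],[0,-0.2,9.4]],"dr":[[0,0,0],[0,0,0],[0,0,0],[0,0,0],[0,0,0],[0,0,0],[0,0,0],[0,0,0],[0,0,0],[0,0,0],[0,0,0],[0,0,0],[0,0,0]]}' 40
python3 - <<'E'
from h import *
s=readout.get_state();p=s['tool_pos'];a0=10.2;h=np.array([.6278,.3675])
print('R',np.hypot(*(p[:2]-h)))
A=np.r_[np.arange(6,67,6)]
pts=[(h[0]-.15*np.cos(np.radians(a0+a)),h[1]-.15*np.sin(np.radians(a0+a)),p[2]) for a in A]
slides(pts,[s['ee_rot'][2]+a for a in A])
E
```

```text
t: 4.28
tool_pos: [0.4801, 0.3422, 0.2671]
ee_rot: [180.0, -0.0, 10.3]
wrist_force: [-1.1, -2.3, 5.3]
finger_gap: 0.0211
R 0.14985664040495122
pose [0.4801 0.3422 0.2671] [ 1.7998e+02 -5.0000e-02  1.0250e+01] F [-1.1 -2.3  5.3] gap 0.0211 t 4.28
[0.4838 0.3257 0.2671] [0.07 1.69 0.  ] [ 0.02 -0.05 -6.  ]
[0.4889 0.3108 0.2671] [0.31 3.24 0.  ] [  0.02  -0.05 -12.  ]
[0.4956 0.2966 0.2671] [0.71 4.76 0.  ] [  0.02  -0.05 -18.  ]
[0.5037 0.2832 0.2671] [1.28 6.23 0.  ] [  0.03  -0.04 -24.  ]
[0.5132 0.2707 0.2671] [1.99 7.63 0.  ] [  0.03  -0.04 -30.  ]
[0.524  0.2592 0.2671] [2.84 8.94 0.01] [ 3.0e-02 -4.0e-02 -3.6e+01]
[0.5359 0.249  0.2671] [3.830e+00 1.016e+01 1.000e-02] [ 3.0e-02 -4.0e-02 -4.2e+01]
[0.5488 0.24   0.2671] [4.940e+00 1.128e+01 1.000e-02] [ 4.0e-02 -4.0e-02 -4.8e+01]
[0.5625 0.2325 0.2671] [6.160e+00 1.226e+01 1.000e-02] [ 4.0e-02 -4.0e-02 -5.4e+01]
[0.577  0.2264 0.2671] [7.470e+00 1.312e+01 1.000e-02] [ 4.e-02 -4.e-02 -6.e+01]
[0.592  0.2218 0.2671] [8.870e+00 1.383e+01 1.000e-02] [ 4.0e-02 -3.0e-02 -6.6e+01]
```

```bash
python3 -m pendant '{"hand":[1,1,1,1,1,1,1,1,1,1,1,1,1,1,1],"slide":[[0.05,1.6,0],[0.3,3.2,0],[0.7,4.7,0],[1.3,6.2,0],[2.0,7.6,0],[2.8,8.9,0],[3.8,10.15,0],[4.9,11.25,0],[6.15,12.25,0],[7.5,13.1,0],[8.2,13.5,0],[8.85,13.8,0],[8.85,13.8,0],[8.85,13.8,0],[8.85,13.8,0]],"dr":[[0,0,-6],[0,0,-12],[0,0,-18],[0,0,-24],[0,0,-30],[0,0,-36],[0,0,-42],[0,0,-48],[0,0,-54],[0,0,-60],[0,0,-63],[0,0,-66],[0,0,-66],[0,0,-66],[0,0,-66]]}'
python3 - <<'E'
from h import *
h=np.array([.6278,.3675])
s=readout.get_state();d=h-s['tool_pos'][:2];print(np.hypot(*d),np.degrees(np.arctan2(d[1],d[0])),s['tool_pos'],s['wrist_force'])
c,P,W,K=cam('top');cv2.imwrite('pics/top1.png',c);np.save('top1.npy',P)
E
```

```text
t: 6.15
tool_pos: [0.5917, 0.2217, 0.2671]
ee_rot: [179.9, 0.0, 76.3]
wrist_force: [-2.3, -3.6, 4.5]
finger_gap: 0.0211
0.1501711035437464 76.10715714589102 [0.5917429  0.22172193 0.26707991] [-2.25055995 -3.62972524  4.45374337]
```

```bash
python3 -m pendant '{"hand":[0,0,0,0,0,0,0,0,0,0,0],"slide":[[0,0,0],[0,0,0],[0,0,0],[0,0,0],[0,0,0],[0,0,-2],[0,0,-5],[0,0,-9],[0,0,-9],[0,0,-9],[0,0,-9]],"dr":[[0,0,0],[0,0,0],[0,0,0],[0,0,0],[0,0,0],[0,0,0],[0,0,0],[0,0,0],[0,0,0],[0,0,0],[0,0,0]]}'
python3 - <<'E'
from h import *
c,P,W,K=cam('wrist');cv2.imwrite('pics/w2.png',c)
Q=P.reshape(-1,3)
C=c.reshape(-1,3).astype(int)
for z0,z1 in((.275,.3),(.195,.232)):
    m=(Q[:,2]>z0)&(Q[:,2]<z1)&(Q[:,1]>.1)&(abs(Q[:,0]-.6)<.09);X=Q[m]
    r=cv2.minAreaRect(X[:,:2].astype(np.float32));print(z0,len(X),X.mean(0).round(4),np.round(r[0],4),np.round(r[1],4),r[2])
m=(Q[:,2]>.012)&(Q[:,2]<.032)&(C.max(1)<95)&(Q[:,1]>.28)&(abs(Q[:,0]-.63)<.09);print('base pts',m.sum(),Q[m].min(0),Q[m].max(0))
E
```

```text
t: 7.58
tool_pos: [0.5909, 0.2221, 0.3549]
ee_rot: [-179.9, 0.1, 76.3]
wrist_force: [-0.7, 0.1, -0.2]
finger_gap: 0.085
0.275 779 [0.592  0.2231 0.2842] [0.5918 0.2215] [0.0208 0.0211] 30.469715118408203
0.195 6866 [0.6055 0.2779 0.2144] [0.6053 0.2773] [0.1838 0.0649] 76.13390350341797
base pts 4005 [0.56588538 0.30496802 0.01673506] [0.68910774 0.42173296 0.02592078]
```

View pics/w2.png

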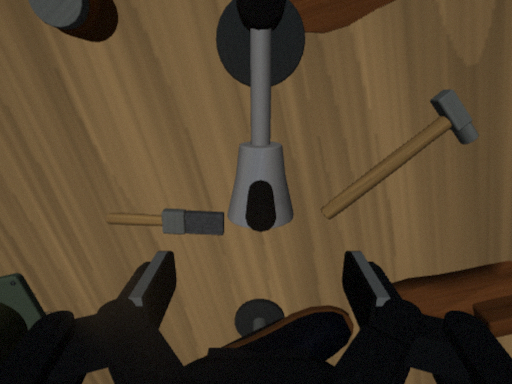

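```bash
python3 - <<'E'
from h import *
from scipy.optimize import least_squares
c,P,W,K=cam('wrist');C=c.astype(int)
m=(P[...,2]>.004)&(P[...,2]<.03)&(C.max(-1)<95)&(abs(P[...,0]-.51)<.08)&(abs(P[...,1]+.12)<.1)
X=P[m];print(len(X),X.min(0),X.max(0))
h=cv2.convexHull(X[:,:2].astype(np.float32))[:,0];h=h[h[:,1]>-.11]
f=least_squares(lambda p:np.hypot(*(h-p).T)-.05,[.51,-.12],loss='soft_l1',f_scale=.002)
print(f.x,(1e3*(np.hypot(*(h-f.x).T)-.05)).round(1))
for H in ([.6278,.3675],):
    d=np.array(H)-f.x;print(np.degrees(np.arctan2(d[1],d[0])))
slides([(.511,-.122,.345)],[12])
E
python3 -m pendant '{"hand":[0,0,0,0,0,0,0,0,0,0,0,0],"slide":[[-2,0,0],[-6,0,0],[-12,0,0],[-18,0.1,0],[-24,0.2,0],[-30,0.3,0.5],[-35.3,0.4,1],[-35.3,0.4,1],[-35.3,0.4,1],[-35.3,0.4,1],[-35.3,0.4,1],[-35.3,0.4,1]],"dr":[[0,0,5],[0,0,12],[0,0,20],[0,0,30],[0,0,40],[0,0,50],[0,0,60],[0,0,64.3],[0,0,64.3],[0,0,64.3],[0,0,64.3],[0,0,64.3]]}'
python3 - <<'E'
from h import *
c,P,W,K=cam('wrist');cv2.imwrite('pics/w3.png',c);Q=P.reshape(-1,3)
m=(Q[:,2]>.17)&(Q[:,2]<.21)&(abs(Q[:,0]-.51)<.07)&(abs(Q[:,1]+.12)<.05)
X=Q[m];print(len(X),np.percentile(X[:,2],[5,50,95]))
for z in(.172,.182):
    Y=X[X[:,2]>z];r=cv2.minAreaRect(Y[:,:2].astype(np.float32));print(z,Y.mean(0),np.round(r[0],4),np.round(r[1],4),r[2])
slides([])
E
```

```text
1130 [ 0.45945644 -0.13989783  0.00411225] [ 0.55772909 -0.06646184  0.02993287]
[ 0.5086196  -0.11650067] [-0.7 -0.4 -0.2 -0.2 -0.   0.4 -0.2  0.9  0.4 -0.3  0.   0.2 -0.1 -0.2
 -0.3 -0.3 -0.  -0.  -0.2]
76.16668712273999
pose [0.591  0.2221 0.3547] [-1.7985e+02  7.0000e-02  7.6250e+01] F [ 0.1 -0.2 -0.6] gap 0.0855 t 7.67
[ 0.511 -0.122  0.345] [-35.33   0.41   1.02] [-0.09  0.15 64.25]
t: 9.18
tool_pos: [0.5117, -0.121, 0.3463]
ee_rot: [180.0, -0.0, 12.0]
wrist_force: [-0.5, 0.8, 0.8]
finger_gap: 0.0854
2509 [0.18552107 0.18977037 0.19108524]
0.172 [ 0.51437463 -0.12292204  0.1892212 ] [ 0.5113 -0.1237] [0.0743 0.034 ] 12.708480834960938
0.182 [ 0.51362513 -0.12307575  0.18951491] [ 0.5113 -0.1237] [0.0742 0.034 ] 12.708480834960938
pose [ 0.5117 -0.1211  0.3463] [180.    -0.    12.03] F [ 0.4  0.5 -0. ] gap 0.0856 t 9.22
```

View pics/w3.png

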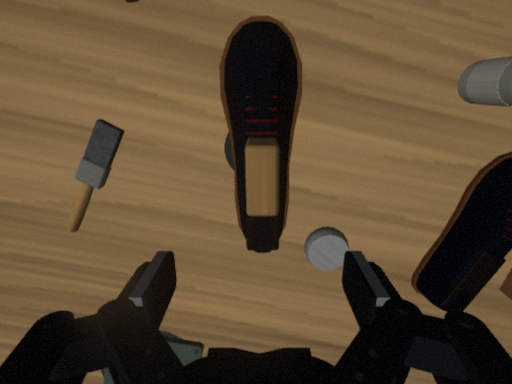

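```bash
python3 -m pendant '{"hand":[0,0,0,0,0,0,0,1,1,1,1,1,1,1,1,1],"slide":[[-0.1,0.25,4],[-0.1,0.25,9],[-0.1,0.25,14],[-0.1,0.25,16],[-0.1,0.25,17],[-0.1,0.25,17],[-0.1,0.25,17],[-0.1,0.25,17],[-0.1,0.25,17],[-0.1,0.25,17],[-0.1,0.25,17],[-0.1,0.25,17],[-0.1,0.25,17],[-0.1,0.25,17],[-0.1,0.25,17],[-0.1,0.25,17]],"dr":[[0,0,-0.7],[0,0,-0.7],[0,0,-0.7],[0,0,-0.7],[0,0,-0.7],[0,0,-0.7],[0,0,-0.7],[0,0,-0.7],[0,0,-0.7],[0,0,-0.7],[0,0,-0.7],[0,0,-0.7],[0,0,-0.7],[0,0,-0.7],[0,0,-0.7],[0,0,-0.7]]}' 80
python3 - <<'E'
from h import *
slides([])
E
```

```text
t: 11.22
tool_pos: [0.5116, -0.1245, 0.1769]
ee_rot: [179.9, -0.1, 12.7]
wrist_force: [0.1, -1.7, 5.3]
finger_gap: 0.0332
pose [ 0.5116 -0.1245  0.1769] [ 1.7994e+02 -7.0000e-02  1.2650e+01] F [ 0.1 -1.7  5.3] gap 0.0332 t 11.22
```

```bash
python3 -m pendant '{"hand":[1,1,1,1,1,1,1,1,1,1,1,1,1,1,1,1],"slide":[[0,0,-0.2],[0,0,-0.5],[0,0,-1],[0,0,-1.8],[0,0,-2.6],[0,0,-3.4],[0,0,-4.2],[0,0,-5],[0,0,-5.8],[0,0,-6.4],[0,0,-6.8],[0,0,-7],[0,0,-7],[0,0,-7],[0,0,-7],[0,0,-7]],"dr":[[0,0,0],[0,0,0],[0,0,0],[0,0,0],[0,0,0],[0,0,0],[0,0,0],[0,0,0],[0,0,0],[0,0,0],[0,0,0],[0,0,0],[0,0,0],[0,0,0],[0,0,0],[0,0,0]]}'
python3 - <<'E'
from h import *
slides([])
c,P,W,K=cam('scene');cv2.imwrite('pics/s4.png',c);np.save('s4.npy',P)
S=np.load('s4.npy')
m=(P[...,2]>.1)&(P[...,2]<.28)&(abs(P[...,0]-.53)<.2)&(P[...,1]>-.26)&(P[...,1]<.03)&(c.max(-1)<60)
Q0=np.load('scene0.npy');c0=cv2.imread('pics/scene0.png')
# tan welt heights at toe and heel before/after
for n,Q,C,o in(('before',Q0,c0,0),('after',P,c,.07)):
    d=np.array([np.cos(np.radians(12.7)),np.sin(np.radians(12.7))]);s=(Q[...,:2]-[.5113,-.1237])@d;t=(Q[...,:2]-[.5113,-.1237])@[-d[1],d[0]]
    for a in range(-120,170,30):
        k=(s>a/1e3)&(s<(a+30)/1e3)&(abs(t)<.06)&(Q[...,2]>.062+o)&(Q[...,2]<.17+o)
        if k.sum()>5: print(n,a,k.sum(),np.percentile(Q[k][:,2],[3,50,97]).round(4)-o)
E
```

```text
t: 13.22
tool_pos: [0.511, -0.1242, 0.2461]
ee_rot: [-180.0, 0.0, 12.7]
wrist_force: [-0.4, -0.1, -6.1]
finger_gap: 0.0331
pose [ 0.511  -0.1242  0.2461] [-1.7999e+02  2.0000e-02  1.2660e+01] F [-0.4 -0.1 -6.1] gap 0.0331 t 13.22
before -120 66 [0.0765 0.1201 0.1486]
before -90 128 [0.0775 0.1241 0.1486]
before -60 120 [0.0699 0.116  0.1509]
before -30 139 [0.0691 0.1198 0.1652]
before 0 162 [0.0686 0.1189 0.1647]
before 30 196 [0.0722 0.1314 0.1646]
before 60 172 [0.0755 0.116  0.1372]
before 90 172 [0.0755 0.1088 0.1243]
before 120 171 [0.0747 0.0994 0.1138]
before 150 81 [0.0723 0.0823 0.1013]
after -120 65 [0.0763 0.1178 0.1488]
after -90 129 [0.0771 0.1254 0.1484]
after -60 129 [0.0761 0.1171 0.1597]
after -30 130 [0.0779 0.1197 0.1649]
after 0 162 [0.077  0.1225 0.1679]
after 30 200 [0.0785 0.1291 0.1635]
after 60 173 [0.0776 0.1162 0.1375]
after 90 177 [0.0741 0.108  0.1242]
after 120 179 [0.0739 0.0969 0.112 ]
after 150 82 [0.072  0.0809 0.1013]
```

View pics/s4.png

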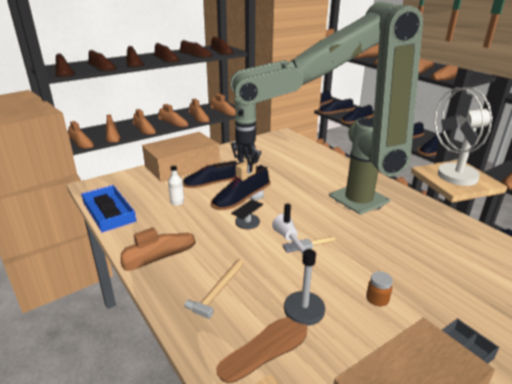

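The scene view shows the shoe lifted and level at (240,187). The stand top is bare at (247,210), and the lamp head at (287,230) faces it. I'll hold, then do a final check of the beam line and steadiness.

```bash
python3 -m pendant '{"hand":[1,1,1,1,1,1,1,1],"slide":[[0,0,-0.05],[0,0,-0.05],[0,0,-0.05],[0,0,-0.05],[0,0,-0.05],[0,0,-0.05],[0,0,-0.05],[0,0,-0.05]],"dr":[[0,0,0],[0,0,0],[0,0,0],[0,0,0],[0,0,0],[0,0,0],[0,0,0],[0,0,0]]}'
python3 - <<'E'
from h import *
for n in('top','scene'):
    c,P,W,K=cam(n);Q=P.reshape(-1,3)
    m=(Q[:,2]>.26)&(Q[:,2]<.32)&(abs(Q[:,0]-.592)<.04)&(abs(Q[:,1]-.222)<.04);k=Q[m]
    m=(Q[:,2]>.062)&(Q[:,2]<.08)&(abs(Q[:,0]-.51)<.1)&(abs(Q[:,1]+.12)<.08);s=Q[m]
    rk=cv2.minAreaRect(k[:,:2].astype(np.float32));rs=cv2.minAreaRect(s[:,:2].astype(np.float32)) if len(s)>4 else None
    print(n,rk[0],len(s),rs)
    L=Q[(Q[:,2]>.185)&(Q[:,2]<.235)&(abs(Q[:,0]-.605)<.06)&(Q[:,1]>.17)&(Q[:,1]<.39)]
    print(' lamp',cv2.minAreaRect(L[:,:2].astype(np.float32)))
    X=Q[(Q[:,2]>.24)&(Q[:,2]<.275)&(abs(Q[:,0]-.51)<.06)&(abs(Q[:,1]+.12)<.03)];print(' comb z',np.percentile(X[:,2],[50,90]) if len(X) else '')
s=readout.get_state();print(s['tool_pos'],s['ee_rot'],np.abs(s['joint_vel']).max(),s['finger_gap'],s['wrist_force'])
E
```

```text
t: 14.28
tool_pos: [0.5111, -0.1242, 0.2468]
ee_rot: [-180.0, 0.0, 12.7]
wrist_force: [-0.1, 0.0, -6.7]
finger_gap: 0.0326
top (0.5899055004119873, 0.21857550740242004) 18 ((0.5098036527633667, -0.08849887549877167), (0.10263116657733917, 0.004170755855739117), 18.29310417175293)
 lamp ((0.6050599813461304, 0.2842089831829071), (0.20255473256111145, 0.06277865916490555), 77.65702819824219)
 comb z [0.25910275 0.26502284]
scene (0.5919744372367859, 0.22268922626972198) 323 ((0.5073058605194092, -0.11571669578552246), (0.1334908902645111, 0.06339974701404572), 17.771984100341797)
 lamp ((0.6032196879386902, 0.28597313165664673), (0.20782335102558136, 0.05670376494526863), 80.06932067871094)
 comb z [0.25941343 0.26703896]
[ 0.51107311 -0.12422339  0.2467984 ] [ 1.79999447e+02 -1.58907337e-03  1.26562524e+01] 0.09017489476472636 0.032643198298472946 [ 0.79555189  0.47874409 -6.21743233]
```

```bash
python3 -c "
from plant import arm
print(arm.finish_job())"
```

```text
the job is handed in; nothing more can be done
None
```

I turned the lamp about 66° by its knob until it pointed at the shoe. I then gripped the shoe by the wooden last and lifted it straight up 70 mm, so its middle is level with the lamp at about 200 mm. The job was handed in at about 14 s of the 42 s allowed, with the shoe still held.

**Lamp:** After I let go of the knob, the wrist camera put the lamp at 76.1°, against 76.2° for the line from its hinge to the stand. With the stand top bare after the lift, the scene camera gave about 75.9° for that same line. Cruder box fits to the lamp from the far cameras read 77.7° and 80.1°. Only part of the lamp shows from there, and the knob sat within 4 mm of where I left it, so I trusted the wrist view.

**Shoe:** It hung level; heights along its length matched the pre-lift ones to within a few millimetres in almost every section. The grip was 80 N and the fingers were steady at about 33 mm. The wrist carried about 6.2 N, which fits a 0.6 kg shoe, and the arm was still.

I touched nothing else on the bench, and none of the checks failed outright.

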